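# Tighten the board clamp with the hex key

## Robot

A 6-joint arm with a two-finger parallel gripper is mounted at the origin on a cart in front of the work surface, level with it; the furniture and walls round the work are solid. World frame = base frame: x ahead of the robot, y to its left, z up, the work surface at z = 0. Lengths are in mm, angles in rad, forces in N, time in s.
With the tool pointing down it reaches from about 400 to 925 mm from the base axis. Payload 12.5 kg.
Tool frame: the origin (TCP) lies midway between the tips of the shut fingers; the grasp point (between the pads) lies 19 mm behind it; y points along the fingers, x is the direction in which the jaws open and shut, and the axes are right-handed (so a half turn about y gives the same grasp; the last joint's range is limited). The gripper opens to 95 mm and grips with 3 to 60 N. Pads are 20 mm wide; open, the fingers measure 119 mm over their backs; the gripper's body (75 mm by 180 mm) begins 59 mm behind the grasp point.
Start: joints at [1.201, 0.491, 1.559, -0, 1.092, -0.106], TCP at [162.952, 603.402, 214.661] pointing down, gripper open.
Joint ranges: [-3.1, 3.1], [-0.84, 2.19], [0.05, 2.79], [-1.13, 4.28], [0.06, 2.93], [-2.69, 2.69]. Speed limits (rad/s): [2.22, 2.22, 2.79, 3.14, 3.14, 3.14].

## Interface

Orientations are given as [roll, pitch, yaw] about the fixed x, y, z axes, in that order (R = Rz(yaw) Ry(pitch) Rx(roll)).
In Python, from cell import env, vision, job gives the robot as it stands.
- The arm moves only by the shell command python3 -m crank 'ROWS' [OPENING]. ROWS is JSON, a list of rows, each a list of 6 numbers: the shift along the tool's x, y, z in mm, then the turn, a rotation vector about the tool's x, y, z in degrees. In form: [[x, y, z, rx, ry, rz], ...]. A call has 1 to 5 rows; each row is the pose to reach, as a shift and turn from the pose measured when the call began, along the tool's axes at that moment; what a row does not reach only later rows make up. A row lasts 1/10 s, in which the tool goes at most 50 mm and 8.59 degrees, less where a joint would pass 70% of its speed; a pose out of reach is approached as far as the arm can. A call with a gripper value outside its range is refused whole. OPENING is the opening, from 0 (shut) to 1 (fully open), set as the call begins (- or left out, the last holds). The fingers move at their own pace and stop on an object; the grip force is fixed at half the most. Time passes only in rows, so rows that repeat a pose let the fingers close. It gives the time, the measured TCP pose, the force and the opening at its end, in the units of the state.
- env.state(): the state, without advancing time (a new reading comes with each control period).
- vision.read_camera(name): name is "side" or "top" or "wrist"; returns (picture, depth): 420x560x3 uint8, blue, green, red; 420x560 float32, mm along the optical axis (not along the pixel's ray), 0 where there is no reading.
- vision.calibration(name): a dict with "vertical_fov" (degrees; the focal length in pixels is half the picture's height over the tangent of half this angle, whatever the lens; pixels are square), "cx", "cy" (the principal point, pixels), "dist" ([k1, k2, p1, p2, k3] as OpenCV has them; the pictures are not rectified), "pose" (4x4, takes a point from camera to world coordinates). Camera axes: x right, y down, z forward; pixel columns grow to the right and rows downward; lengths in mm; the calibration is good to about 2 mm. A picture is of the moment at which its call begins: read the wrist's pose just before it. calibration takes no time and is no camera call; for the wrist camera it gives the pose at the moment of the call.
- job.job_done(): hands the job in, once; it reports no verdict.
The state is a dict: "t": time; "joints": joint angles; "qvel": joint speeds; "tau": joint torques, N m; "eef_pos": TCP position; "tcp_rot": TCP orientation; "ft_force": force on the tool from outside, world axes, zero at the start; "moment": the same for the moment, N m; "opening": opening from 0.0 (shut) to 1.0 (fully open).
Only numpy, scipy, OpenCV 4.12 (cv2) and the standard library are available. Lean on these libraries where they do the work, as an engineer would, in place of code of your own. Each camera call takes 0.05 s, during which the arm holds its last target.

## Task

Take the orange-handled hex key out of its wooden stand, feel it gently into the recessed socket of the grey board clamp until it sits fully home on the bottom, and only then turn the screw clockwise until it comes up tight against its stop. Then draw the key out and put it back upright and fully down in its stand, and leave everything else as it is.

Things in the scene. Friction and masses are not known exactly. Their poses are not given: they have to be found in the camera images.
- hex_key: Hex key, 86 mm long, 0.12 kg. Origin at the tip, z up along the shank to the orange handle. Hexagonal steel shank, 14 mm across flats (16.2 mm across corners), z 4 to 46 mm; the first 4 mm at the tip are a cone, 3.6 to 9.6 mm wide. Round collar 32 mm wide at z 46 to 52 mm. Two of the six flats face the key's +y and -y, as the handle's broad faces do
- key_grip (a point): Middle of the key's handle, 69 mm above its tip; axes as the key's. The handle is 56 mm along x, 16 mm thick along y, 34 mm high (z 52 to 86 mm from the tip); grip it across y, from above
- stand: Wooden stand fixed to the worktop: foot 72 x 68 mm, post 46 x 46 mm, 63 mm high, with a square vertical hole 20 mm wide, 51 mm deep. Origin at the centre of its underside, z up. The key stands in it upright with the collar on the post's top, its tip then 17 mm above the stand's origin; any yaw of the key is right
- clamp: Grey board clamp fixed to the worktop, 90 x 62 mm, block 40 mm high; origin at the centre of its underside, z up, +y towards the board. A dark round boss, 48 mm wide, rises to 52 mm; in its bore (37 mm) lies the steel screw head, top 46 mm above the worktop, with the hex socket. A steady press of 5 to 10 N is plenty to feel the key in; pressing harder than 15 N before it is home wedges and harms the socket (25 N of contact is too much)
- socket_mouth (a point): Middle of the boss at the height of the hex socket's mouth, z up. The socket (14.6 mm across flats, 14 mm deep) lies up to 2.5 mm off this point in any direction, its flats at any angle: both new each run, not measured. Ease the cone in, follow the side force, and turn the key by feel (up to 60 degrees) until it drops. A key that does not match rests, tip at most 6 mm below the mouth
- socket_floor (a point): Middle of the boss at the height of the socket's bottom, 32 mm above the worktop: the height of the tip of a fully seated key
- cam_screw (a joint): Turn of the cam screw from its loose stop in rad: it starts between 0 and 0.2, grows when the screw is turned clockwise seen from above, and is tight at its stop at 0.85. It turns stiffly (0.12 N m) and stays where it is left. The key has about 0.08 rad of play either way in the socket before it drives
- board: Wooden chopping board 220 x 330 x 22 mm beside the clamp, fixed; origin at the centre of its underside
- orange_mug: Bystander: orange mug 101 mm high, origin at the centre of its underside
- salt: Bystander: salt shaker 44 mm wide, 90 mm high, origin at the centre of its underside
- mustard: Bystander: glass jar with green lid, 63 mm wide, 109 mm high, on the board, origin at the centre of its underside
- garlic_bulb: Bystander: bulb of garlic, 53 mm, on the board, origin at its underside
- fish_can: Bystander: flat oval-cornered tin 63 x 105 x 23 mm on the board, origin at its underside
Things that resemble listed ones, but are neither listed nor needed, are in the scene too. What is shaped like the hex_key but yellow is not meant. Of the things that look like the stand, take the one that is farthest from the robot's base at the start.

How it is judged:
By the outcome, as a careful person would: the job done as asked, in the order asked, and still so for the second after the job is handed in, with the robot touching nothing.
It also fails if it takes over 72 s, if anything falls off the work surface, if the arm or the gripper's body presses on something with over 40 N, if the wrist force passes 120 N, or if a joint passes its speed limit or range.

## Working session

There is one attempt and no reset: what is moved stays moved. The work goes in short steps, Python scripts to look and compute and a shell command to move; the robot and the scene stay as the last step left them, time stands still between calls to the robot, and variables do not carry over. Pictures are saved under pics/ and viewed, and the job is handed in when it is done.

```bash
ls; mkdir -p pics
cat > h.py <<'E'
import numpy as np, cv2
from cell import env, vision, job
def K(c):
    f=210/np.tan(np.radians(c["vertical_fov"])/2)
    return np.array([[f,0,c["cx"]],[0,f,c["cy"]],[0,0,1.]])
def ray(c,uv):
    p=cv2.undistortPoints(np.array(uv,float).reshape(-1,1,2),K(c),np.array(c["dist"],float)).reshape(-1,2)
    d=np.c_[p,np.ones(len(p))]@np.array(c["pose"])[:3,:3].T
    return np.array(c["pose"])[:3,3],d
def onz(c,uv,z):
    o,d=ray(c,uv); return o+d*((z-o[2])/d[:,2])[:,None]
def cloud(c,uv,depth):
    o,d=ray(c,uv); uv=np.array(uv,int).reshape(-1,2)
    return o+d*depth[uv[:,1],uv[:,0]][:,None]
E
python3 - <<'E'
from h import *
print(env.state())
for n in ("side","top","wrist"):
    c=vision.calibration(n); im,d=vision.read_camera(n)
    cv2.imwrite(f"pics/{n}0.png",im); np.savez(f"{n}0.npz",im=im,d=d)
    print(n,{k:np.round(v,3).tolist() for k,v in c.items()})
E
```

```text
pics
{'t': 0.0, 'joints': array([ 1.20139376e+00,  4.91563244e-01,  1.55948112e+00, -5.72592377e-06,
        1.09165582e+00, -1.05577651e-01]), 'qvel': array([-0.00071624,  0.00011122,  0.00036226, -0.00018193,  0.00121726,
        0.00020229]), 'tau': array([ 3.08486648e-03, -6.12647009e+01, -2.58176583e+01,  6.93307095e-02,
        4.82299842e-02, -1.47752353e-04]), 'eef_pos': array([162.86029373, 603.15145761, 214.04854489]), 'tcp_rot': array([-1.57068466e+00,  1.10189072e-03,  1.30697411e+00]), 'ft_force': array([ 0.53696926, -0.53339887,  0.47991081]), 'moment': array([ 0.02376113, -0.02030635, -0.00638805]), 'opening': 0.9997363888227845}
side {'vertical_fov': 54.723, 'cx': 283.697, 'cy': 202.921, 'dist': [-0.124, 0.0, 0.0, 0.0, 0.0], 'pose': [[0.9, -0.244, 0.362, 149.004], [-0.436, -0.468, 0.769, -683.191], [-0.018, -0.849, -0.527, 624.603], [0.0, 0.0, 0.0, 1.0]]}
top {'vertical_fov': 44.613, 'cx': 283.431, 'cy': 219.645, 'dist': [-0.131, 0.0, 0.0, 0.0, 0.0], 'pose': [[0.027, -0.993, 0.117, 339.296], [-0.999, -0.03, -0.017, 91.636], [0.021, -0.116, -0.993, 1568.053], [0.0, 0.0, 0.0, 1.0]]}
wrist {'vertical_fov': 60.019, 'cx': 278.409, 'cy': 208.187, 'dist': [0.0, 0.0, 0.0, 0.0, 0.0], 'pose': [[0.261, 0.932, 0.253, 92.201], [0.965, -0.251, -0.069, 621.885], [-0.001, 0.262, -0.965, 385.584], [0.0, 0.0, 0.0, 1.0]]}
```

View pics/side0.png

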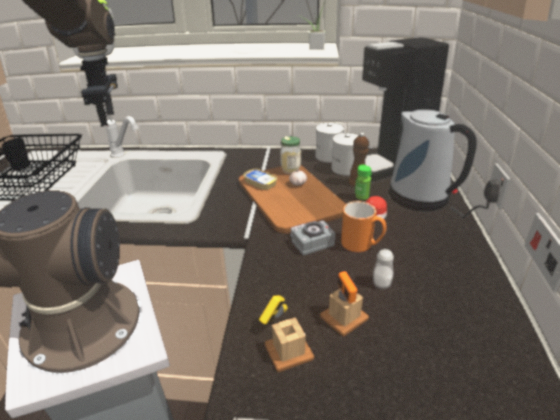

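View pics/top0.png

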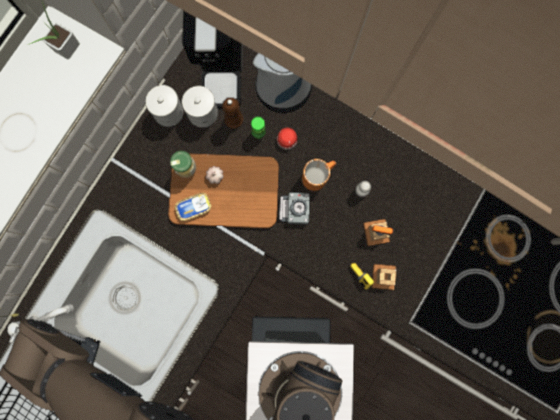

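View pics/wrist0.png

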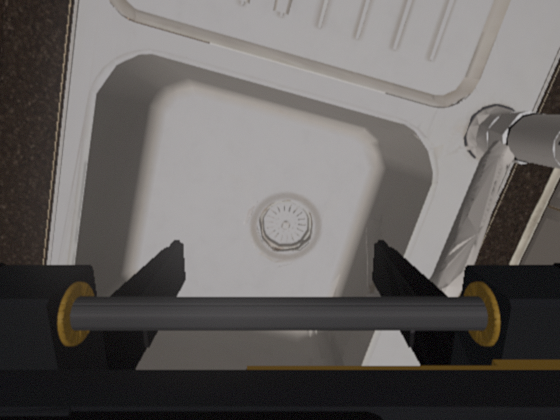

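The side view shows the orange key standing in its stand (about 345,300), with an empty decoy stand at (289,345) and the yellow key lying at (272,310). In the top view the stand is at (377,232), the decoy at (386,277), the clamp at (297,208), the mug at (317,174) and the salt at (363,188). I'll measure these next.

Run:
```python
from h import *
T=np.load("top0.npz"); im=T["im"]
a=cv2.resize(im[160:300,260:420],None,fx=5,fy=5,interpolation=cv2.INTER_CUBIC)[:600]
cv2.imwrite("pics/topz.png",a)
S=np.load("side0.npz"); s=S["im"]
cv2.imwrite("pics/sidez.png",cv2.resize(s[210:370,250:410],None,fx=3.7,fy=3.7,interpolation=cv2.INTER_CUBIC))
for n,D in(("top",T),("side",S)):
    c=vision.calibration(n); hsv=cv2.cvtColor(D["im"],cv2.COLOR_BGR2HSV)
    m=cv2.inRange(hsv,(5,180,120),(16,255,255))
    k,l,st,ce=cv2.connectedComponentsWithStats(m)
    for i in range(1,k):
        if st[i,4]>15:
            v,u=np.where(l==i); P=cloud(c,np.c_[u,v],D["d"])
            print(n,st[i],ce[i].round(1),np.median(P,0).round(),P[:,2].max().round(), cv2.minAreaRect(np.c_[u,v].astype(np.float32)))
c=vision.calibration("top")
for uv,z in (((300,208),46),((377,232),63),((386,277),63),((317,174),100),((363,188),90)): print(uv,onz(c,[uv],z).round(1),cloud(c,[uv],T["d"]).round(1))
```

```text
top [330 161   5   7  16] [331.9 164.3] [686. -76.  90.] 96.0 ((332.20587158203125, 164.17648315429688), (3.395498752593994, 6.5484619140625), 14.03624439239502)
top [373 226  20   8  94] [382.6 229.7] [ 491. -224.  101.] 110.0 ((382.3538818359375, 229.6692352294922), (19.225383758544922, 5.457528591156006), 7.125016689300537)
side [367 218  11   6  16] [371.6 220.2] [666. -66.  90.] 91.0 ((371.62066650390625, 220.0517578125), (2.0426487922668457, 10.770329475402832), 68.19859313964844)
side [339 272  18  30 214] [348.2 285.7] [ 489. -234.   99.] 103.0 ((348.875732421875, 285.3017578125), (31.384618759155273, 11.076924324035645), 67.38013458251953)
(300, 208) [[554.8  16.1  46. ]] [[556.8  15.4  32.1]]
(377, 232) [[ 487.4 -214.4   63. ]] [[ 487.4 -214.4   63. ]]
(386, 277) [[ 354.6 -242.6   63. ]] [[ 355.2 -255.6    4.5]]
(317, 174) [[649.2 -28.7 100. ]] [[668.8 -36.3   7.2]]
(363, 188) [[ 613.9 -166.4   90. ]] [[ 614.5 -167.    86.6]]
```

View pics/topz.png

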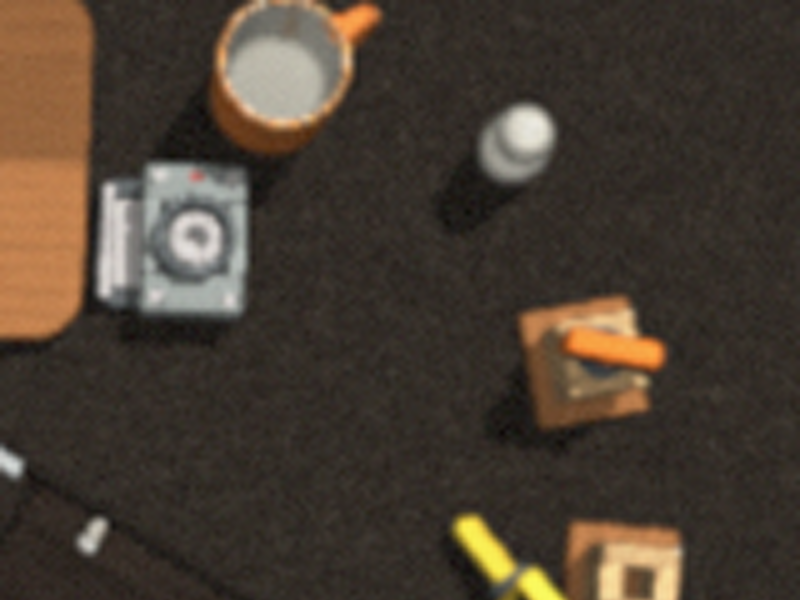

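View pics/sidez.png

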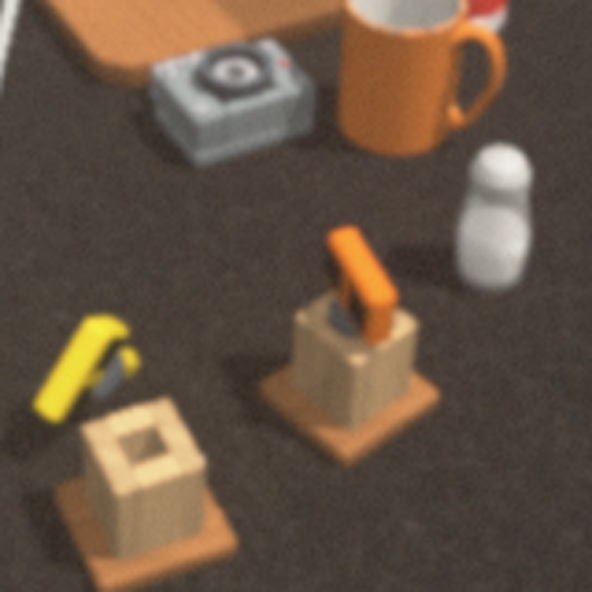

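```bash
cat > mv.py <<'E'
# usage: python3 mv.py x y z yaw -> shift and turn in tool axes from current
import sys
from h import *
from scipy.spatial.transform import Rotation as R
s=env.state(); x,y,z,yaw=map(float,sys.argv[1:5])
Rc=R.from_euler("xyz",s["tcp_rot"]); Rt=R.from_euler("xyz",[-np.pi/2,0,yaw])
print("t",round(s["t"],2),"pos",s["eef_pos"].round(1),"rot",s["tcp_rot"].round(4),"q",s["joints"].round(2),"F",s["ft_force"].round(1))
print("shift",Rc.inv().apply(np.array([x,y,z])-s["eef_pos"]).round(1),"turn",np.degrees((Rc.inv()*Rt).as_rotvec()).round(2))
E
python3 - <<'E'
from h import *
T=np.load("top0.npz"); c=vision.calibration("top")
hsv=cv2.cvtColor(T["im"],cv2.COLOR_BGR2HSV)
m=cv2.inRange(hsv,(3,150,100),(18,255,255)); m[:220]=0;m[245:]=0;m[:,:368]=0
v,u=np.where(m>0); 
cc,_,_=cv2.fitLine(np.c_[u,v].astype(np.float32),cv2.DIST_L2,0,.01,.01).reshape(-1)[:3],0,0
print(len(u),u.min(),u.max(),v.min(),v.max(),cc)
P=onz(c,np.c_[u,v],103)[:,:2]; ctr=P.mean(0); w,V=np.linalg.eigh(np.cov(P.T)); print(ctr,V[:,1],np.sqrt(w*12), np.degrees(np.arctan2(V[1,1],V[0,1])))
# boss: dark disc
print(onz(c,[(260+192/5,160+238/5)],52).round(1))
E
python3 mv.py 555 10 140 0
```

```text
192 368 511 220 244 [9.9884939e-01 4.7957554e-02 3.9644791e+02]
[ 485.25743783 -264.83241557] [0.01949088 0.99981003] [ 52.69924896 425.31507904] 88.88318415556384
[[555.   21.2  52. ]]
t 0.15 pos [162.8 603.2 214.2] rot [-1.5707e+00  8.0000e-04  1.3070e+00] q [ 1.2   0.49  1.56  0.    1.09 -0.11] F [-0.4 -0.2  0.8]
shift [-470.4   74.5 -533.3] turn [ 3.000e-02  7.489e+01 -5.000e-02]
```

```bash
python3 -m crank '[[-160,20,-180,0,25,0],[-320,45,-360,0,50,0],[-470,74,-533,0,75,0],[-470,74,-533,0,75,0],[-470,74,-533,0,75,0]]' 1; python3 mv.py 555 15 140 0
```

```text
t: 0.65
eef_pos: [300.4, 394.0, 189.6]
tcp_rot: [-1.571, 0.0, 0.551]
ft_force: [1.0, -0.5, 0.0]
opening: 0.997
t 0.65 pos [300.4 394.  189.6] rot [-1.5713e+00  4.0000e-04  5.5130e-01] q [ 0.79  0.34  1.9  -0.    0.9   0.24] F [ 1.  -0.5  0. ]
shift [  18.4   49.8 -456.2] turn [ 3.000e-02  3.159e+01 -1.000e-02]
```

```bash
python3 -m crank '[[18,50,-456,0,31.6,0],[18,50,-456,0,31.6,0],[18,50,-456,0,31.6,0],[18,50,-456,0,31.6,0],[18,50,-456,0,31.6,0]]' 1;python3 mv.py 555 15 140 0
```

```text
t: 1.15
eef_pos: [438.9, 187.3, 162.6]
tcp_rot: [-1.571, -0.0, -0.004]
ft_force: [1.2, 0.3, 0.4]
opening: 1.0
t 1.15 pos [438.9 187.3 162.6] rot [-1.5713e+00 -2.0000e-04 -4.0000e-03] q [ 0.27  0.35  1.97 -0.    0.82  0.27] F [1.2 0.3 0.4]
shift [ 116.8   22.7 -171.8] turn [ 0.03 -0.23  0.01]
```

```bash
python3 -m crank '[[117,23,-172,0,0,0],[117,23,-172,0,0,0],[117,23,-172,0,0,0],[117,23,-172,0,0,0],[117,23,-172,0,0,0]]' 1;python3 -m crank '[[0,0,0,0,0,0]]'
python3 - <<'E'
from h import *
s=env.state();print(s["eef_pos"],s["tcp_rot"]);c=vision.calibration("wrist"); im,d=vision.read_camera("wrist")
np.savez("w1.npz",im=im,d=d,**{k:np.array(v) for k,v in c.items()}); cv2.imwrite("pics/w1.png",im)
E
```

```text
t: 1.65
eef_pos: [557.2, 11.0, 138.8]
tcp_rot: [-1.572, -0.0, -0.008]
ft_force: [-0.1, 0.1, 0.5]
opening: 0.999
t: 1.75
eef_pos: [557.4, 9.8, 138.2]
tcp_rot: [-1.572, 0.001, -0.01]
ft_force: [-0.1, 0.6, -0.2]
opening: 0.998
[557.3976606    9.76738066 138.17729566] [-1.57151831e+00  5.15059682e-04 -9.84226746e-03]
```

View pics/w1.png

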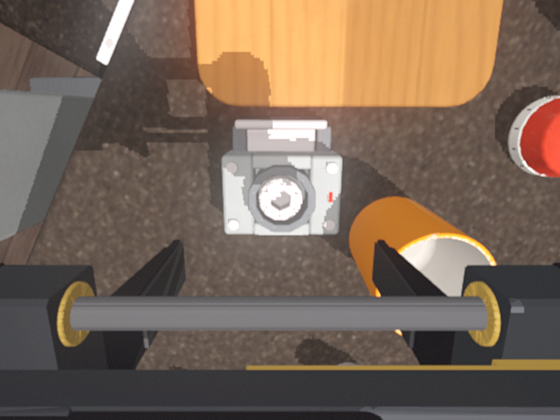

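The wrist view shows the boss centred near (282,197) and the hex socket near (283,200), with the mug to the lower right. I'll zoom in on the socket.

Run:
```python
from h import *
D=np.load("w1.npz"); im=D["im"]
a=im[155:240,235:330]
cv2.imwrite("pics/w1z.png",cv2.resize(a,None,fx=7,fy=7,interpolation=cv2.INTER_CUBIC))
```

```text
(no output)
```

View pics/w1z.png

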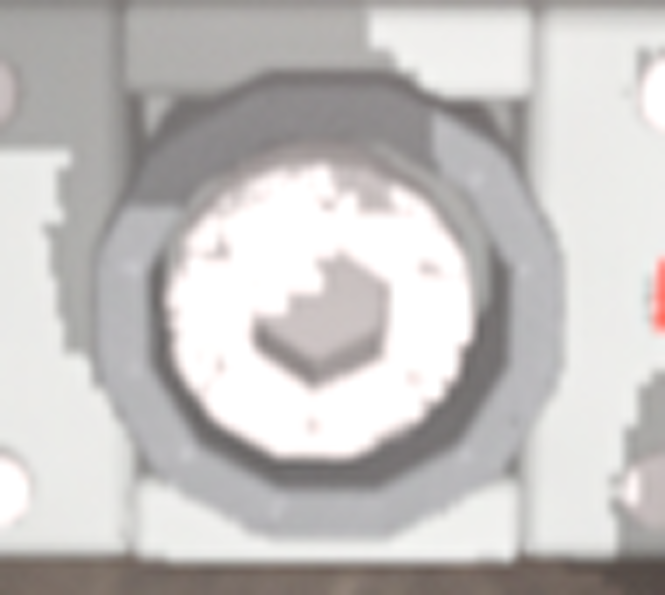

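```bash
python3 - <<'E'
from h import *
D=np.load("w1.npz"); c={k:D[k] for k in("vertical_fov","cx","cy","dist","pose")}
z=lambda x,y:(235+(x+.5)/7-.5,155+(y+.5)/7-.5)
L,Rr,T,B=[onz(c,[z(*p)],52)[0] for p in((97,308),(560,308),(328,72),(328,537))]
print("boss",(L+Rr)/2,(T+B)/2,np.linalg.norm(L-Rr),np.linalg.norm(T-B))
h=[(388,283),(386,349),(315,385),(254,346)]
H=[onz(c,[z(*p)],46)[0][:2] for p in h]
print(np.round(H,1))
# centre: right edge mid, left-bottom..; hex corner positions fit
from scipy.optimize import least_squares
r=14.6/2/np.cos(np.pi/6)
def f(p):
    a=p[2]+np.radians([30,-30,-90,-150]); return (np.c_[p[0]+r*np.cos(a),p[1]+r*np.sin(a)]-H).ravel()
q=least_squares(f,[555,15,0]); print("hex",q.x,np.degrees(q.x[2]),q.fun.round(1))
d=D["d"]; print("heights",cloud(c,[(283,222),(282,199),(300,182),(240,210)],d).round(1))
E
python3 mv.py 489 -226 190 0
```

```text
boss [560.1412748   20.07115424  52.        ] [560.09090738  19.83025317  52.        ] 48.220275226254394 49.83312289534843
[[566.5  21.3]
 [566.3  14. ]
 [558.7  10.1]
 [552.2  14.5]]
hex [ 5.59294082e+02  1.82480719e+01 -6.47560507e-02] -3.7102484038311303 [ 0.3  0.7  0.  -0.5  0.1 -0.3 -0.4  0. ]
heights [[5.612e+02 5.000e-01 4.680e+01]
 [5.606e+02 1.530e+01 3.370e+01]
 [5.755e+02 2.540e+01 1.730e+01]
 [5.284e+02 8.800e+00 4.160e+01]]
t 1.8 pos [557.   10.4 138.3] rot [-1.5716e+00  5.0000e-04 -9.1000e-03] q [-0.1   0.49  1.81 -0.    0.85 -0.09] F [-0.1 -0.7 -0.6]
shift [ -65.9  -51.5 -237. ] turn [ 0.04 -0.52 -0.03]
```

```bash
python3 -m crank '[[-14,-26,-48,0,0,0],[-28,-52,-96,0,0,0],[-42,-52,-144,0,0,0],[-56,-52,-192,0,0,0],[-66,-52,-237,0,0,0]]' 1;python3 -m crank '[[-6,0,-35,0,0,0],[-6,0,-35,0,0,0],[-6,0,-35,0,0,0]]';python3 mv.py 489 -226 190 0
python3 - <<'E'
from h import *
s=env.state();print(s["eef_pos"],s["tcp_rot"]);c=vision.calibration("wrist"); im,d=vision.read_camera("wrist")
np.savez("w2.npz",im=im,d=d,**{k:np.array(v) for k,v in c.items()}); cv2.imwrite("pics/w2.png",im)
E
```

```text
t: 2.3
eef_pos: [489.9, -218.0, 191.3]
tcp_rot: [-1.572, -0.0, -0.007]
ft_force: [1.3, 0.2, -0.7]
opening: 0.997
t: 2.6
eef_pos: [483.3, -251.9, 191.4]
tcp_rot: [-1.571, 0.0, -0.007]
ft_force: [-0.9, 0.0, -0.1]
opening: 0.999
t 2.6 pos [ 483.3 -251.9  191.4] rot [-1.5713  0.     -0.007 ] q [-0.6   0.4   1.78 -0.    0.95 -0.59] F [-0.9  0.  -0.1]
shift [ 5.5  1.4 25.9] turn [ 0.03 -0.4  -0.  ]
[ 483.31739971 -251.88277291  191.42582035] [-1.57134913e+00  4.01860521e-05 -7.03938695e-03]
```

View pics/w2.png

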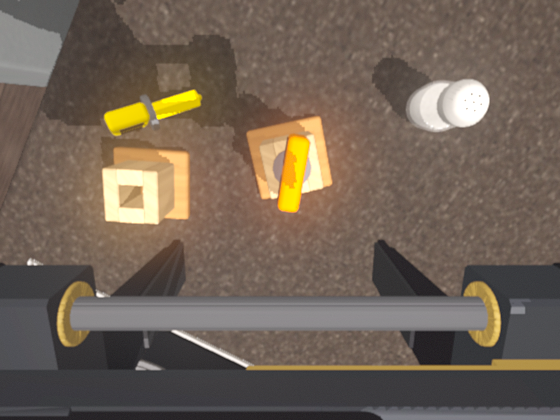

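The wrist view shows the orange handle at about (294,175), running nearly vertically, with the stand round it and the salt at (450,105).

```bash
cat > key.py <<'E'
import sys
from h import *
D=np.load(sys.argv[1]); ztop=float(sys.argv[2]); c={k:D[k] for k in("vertical_fov","cx","cy","dist","pose")}
hsv=cv2.cvtColor(D["im"],cv2.COLOR_BGR2HSV); m=cv2.inRange(hsv,(8,200,170),(24,255,255))
k,l,st,ce=cv2.connectedComponentsWithStats(m)
for i in range(1,k):
    if st[i,4]<300: continue
    v,u=np.where(l==i); P=cloud(c,np.c_[u,v],D["d"]); ok=abs(P[:,2]-ztop)<5
    print(st[i],ce[i],"z pct",np.percentile(P[:,2],[5,50,95]).round(1),ok.sum())
    if ok.sum()<100: continue
    Q=onz(c,np.c_[u,v][ok],ztop)[:,:2].astype(np.float32)
    print(cv2.minAreaRect(Q),Q.mean(0)); w,V=np.linalg.eigh(np.cov(Q.T)); print("axis deg",np.degrees(np.arctan2(V[1,1],V[0,1])),np.sqrt(w*12))
E
python3 key.py w2.npz 103
python3 - <<'E'
import cv2
im=cv2.imread("pics/w2.png");cv2.imwrite("pics/w2z.png",cv2.resize(im[110:220,240:340],None,fx=5,fy=5,interpolation=cv2.INTER_CUBIC))
E
```

```text
[278 134  31  78 692] [289.43786127 169.68352601] z pct [ 99.7 103.6 105.2] 661
((494.5028381347656, -224.3105926513672), (55.09834671020508, 15.646267890930176), 80.3943862915039) [ 491.75372 -221.84091]
axis deg 81.45642468076275 [13.24584442 49.81460767]
```

View pics/w2z.png

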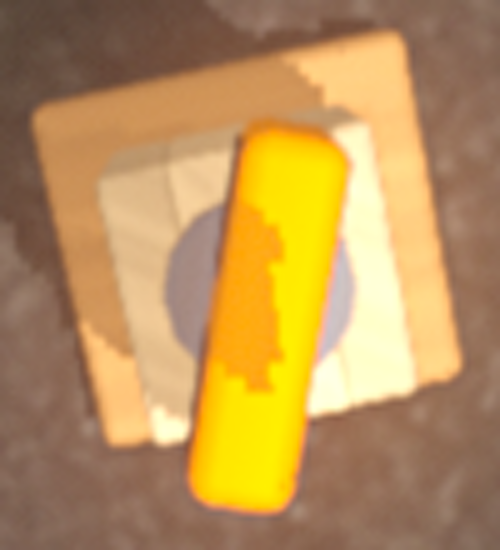

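```bash
python3 - <<'E'
from h import *
D=np.load("w2.npz"); c={k:D[k] for k in("vertical_fov","cx","cy","dist","pose")}
for p in((165,290),(355,290)): print(onz(c,[(240+p[0]/5,110+p[1]/5)],69).round(1))
E
python3 mv.py 494.5 -224.3 120 -.168
```

```text
[[ 479.5 -224.8   69. ]]
[[ 510.4 -225.    69. ]]
t 2.65 pos [ 483.6 -251.3  191.4] rot [-1.5713e+00  1.0000e-04 -5.9000e-03] q [-0.6   0.4   1.78 -0.    0.95 -0.59] F [-0.7 -0.3  0.6]
shift [10.8 71.4 27.1] turn [ 0.03  9.29 -0.  ]
```

Collar and handle agree on about (494.7,-224.5). I'll move above the key, then go down.

```bash
python3 -m crank '[[5.5,35,13.5,0,4.6,0],[10.8,71,27,0,9.3,0],[10.8,71,27,0,9.3,0],[10.8,71,27,0,9.3,0],[10.8,71,27,0,9.3,0]]' 1; python3 mv.py 494.5 -224.3 73 -.168
```

```text
t: 3.15
eef_pos: [495.3, -224.5, 122.1]
tcp_rot: [-1.572, -0.002, -0.165]
ft_force: [0.7, -0.1, 0.8]
opening: 1.004
t 3.15 pos [ 495.3 -224.5  122.1] rot [-1.5722 -0.002  -0.1654] q [-0.55  0.49  1.86 -0.    0.79 -0.38] F [ 0.7 -0.1  0.8]
shift [-0.9 49.1  0.2] turn [0.08 0.15 0.12]
```

```bash
python3 -m crank '[[-0.8,25,0,0,0.1,0],[-0.8,49,0,0,0.1,0],[-0.8,49,0,0,0.1,0],[-0.8,49,0,0,0.1,0]]' 1; python3 mv.py 494.5 -224.3 73 -.168
python3 - <<'E'
from h import *
im,d=vision.read_camera("wrist"); cv2.imwrite("pics/w3.png",im)
E
```

```text
t: 3.55
eef_pos: [495.0, -225.0, 74.4]
tcp_rot: [-1.573, -0.003, -0.167]
ft_force: [0.6, -0.1, -1.1]
opening: 0.996
t 3.55 pos [ 495.  -225.    74.4] rot [-1.5726 -0.0031 -0.1668] q [-0.55  0.56  1.9  -0.    0.68 -0.38] F [ 0.6 -0.1 -1.1]
shift [-0.6  1.4  0.6] turn [0.1  0.07 0.18]
```

View pics/w3.png

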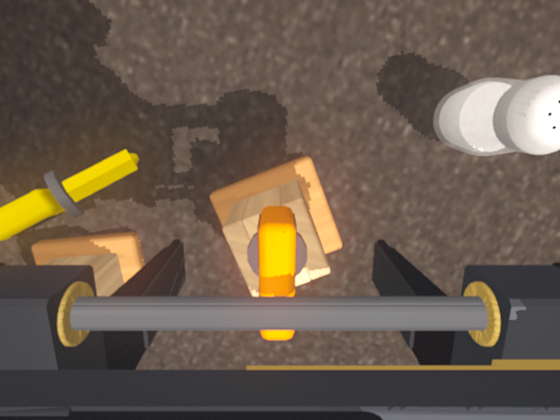

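The handle sits centred (columns 260–296) and vertical between the fingers. Closing.

```bash
python3 -m crank '[[0,0,0,0,0,0],[0,0,0,0,0,0],[0,0,0,0,0,0],[0,0,0,0,0,0],[0,0,0,0,0,0]]' 0; python3 -m crank '[[0,0,0,0,0,0],[0,0,0,0,0,0],[0,0,0,0,0,0]]' 0; python3 mv.py 494.5 -224.3 73 -.168
```

```text
t: 4.1
eef_pos: [495.2, -225.1, 74.8]
tcp_rot: [-1.573, -0.004, -0.167]
ft_force: [-0.6, 0.1, -0.0]
opening: 0.637
t: 4.4
eef_pos: [495.2, -225.1, 74.7]
tcp_rot: [-1.573, -0.004, -0.167]
ft_force: [-0.9, -0.2, -0.5]
opening: 0.384
t 4.4 pos [ 495.2 -225.1   74.7] rot [-1.5729 -0.0039 -0.1669] q [-0.55  0.56  1.9  -0.    0.68 -0.38] F [-0.9 -0.2 -0.5]
shift [-0.8  1.7  0.6] turn [0.12 0.06 0.22]
```

```bash
python3 -m crank '[[0,0,0,0,0,0],[0,0,0,0,0,0],[0,0,0,0,0,0],[0,0,0,0,0,0],[0,0,0,0,0,0]]' 0;  python3 mv.py 494.5 -224.3 73 -.168
```

```text
t: 4.9
eef_pos: [495.1, -225.0, 74.7]
tcp_rot: [-1.573, -0.004, -0.167]
ft_force: [-0.7, -0.2, 1.1]
opening: 0.169
t 4.9 pos [ 495.1 -225.    74.7] rot [-1.5729 -0.0038 -0.1669] q [-0.55  0.56  1.9  -0.    0.68 -0.38] F [-0.7 -0.2  1.1]
shift [-0.7  1.7  0.6] turn [0.12 0.07 0.22]
```

```bash
python3 -m crank '[[0,-12,0,0,0,0],[0,-30,0,0,0,0],[0,-50,0,0,0,0],[0,-70,0,0,0,0],[0,-70,0,0,0,0]]' 0;  python3 mv.py 559.5 18 145 -.065;  python3 - <<'E'
from h import *
im,d=vision.read_camera("wrist"); cv2.imwrite("pics/w4.png",im)
im,d=vision.read_camera("side"); cv2.imwrite("pics/s4.png",im[180:390,200:480].repeat(2,0).repeat(2,1))
E
```

```text
t: 5.4
eef_pos: [495.8, -225.4, 147.6]
tcp_rot: [-1.575, -0.008, -0.167]
ft_force: [0.9, -0.3, -1.5]
opening: 0.166
t 5.4 pos [ 495.8 -225.4  147.6] rot [-1.5746 -0.008  -0.1667] q [-0.55  0.46  1.84 -0.    0.84 -0.38] F [ 0.9 -0.3 -1.5]
shift [ 22.4   1.8 250.6] turn [ 0.24 -5.83  0.45]
```

View pics/w4.png

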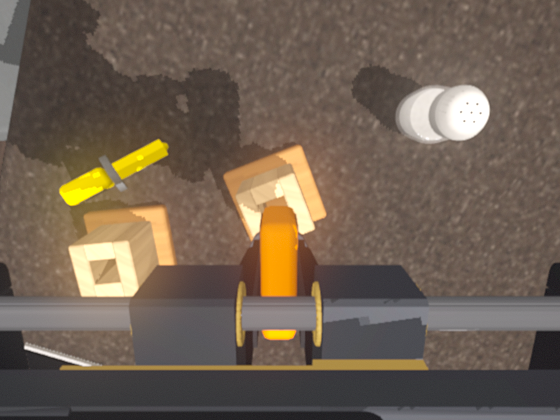

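View pics/s4.png

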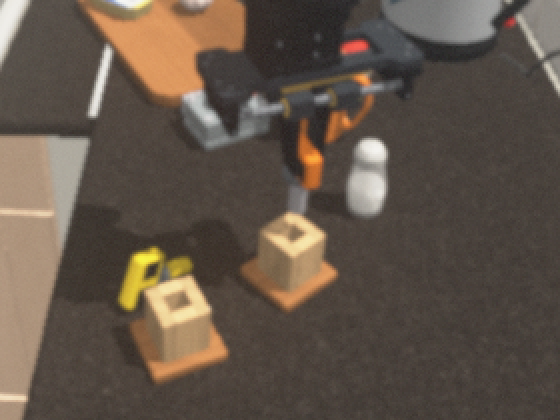

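The key is out, upright, and unmoved in the grip (rows 206–338 as before). On to above the boss, straightening the slight tilt on the way.

```bash
python3 -m crank '[[4.5,0,50,0.1,-1.2,0.1],[9,0.5,100,0.1,-2.4,0.2],[13.5,1,150,0.2,-3.6,0.3],[18,1.5,200,0.2,-4.8,0.4],[22.4,1.8,250.6,0.2,-5.8,0.45]]' 0;  python3 -m crank '[[0,0,15,0,0,0]]' 0; python3 mv.py 559.5 18 145 -.065
```

```text
t: 6.0
eef_pos: [557.9, 19.0, 141.6]
tcp_rot: [-1.57, 0.005, -0.065]
ft_force: [0.9, -0.3, -0.8]
opening: 0.166
t: 6.1
eef_pos: [559.1, 37.8, 140.5]
tcp_rot: [-1.569, 0.006, -0.061]
ft_force: [-0.7, -1.1, -1.6]
opening: 0.165
t 6.1 pos [559.1  37.8 140.5] rot [-1.5693  0.0064 -0.0615] q [-0.05  0.49  1.8   0.    0.86  0.01] F [-0.7 -1.1 -1.6]
shift [  1.6  -4.5 -19.7] turn [-0.08  0.2  -0.37]
```

```bash
python3 -m crank '[[1.6,5,-20,-0.1,0.2,-0.4],[1.6,15,-20,-0.1,0.2,-0.4],[1.6,15,-20,-0.1,0.2,-0.4],[1.6,15,-20,-0.1,0.2,-0.4]]' 0; python3 mv.py 559.5 18 110 -.065
```

```text
t: 6.5
eef_pos: [559.1, 17.1, 124.9]
tcp_rot: [-1.571, 0.001, -0.067]
ft_force: [-0.7, -0.5, -1.0]
opening: 0.164
t 6.5 pos [559.1  17.1 124.9] rot [-1.571e+00  8.000e-04 -6.650e-02] q [-0.09  0.51  1.82 -0.    0.82 -0.02] F [-0.7 -0.5 -1. ]
shift [ 0.4 14.9  0.9] turn [ 0.01 -0.09 -0.05]
```

```bash
python3 -m crank '[[0.4,8,0.9,0,0,0],[0.4,15,0.9,0,0,0],[0.4,15,0.9,0,0,0]]' 0; python3 mv.py 559.5 18 104 -.065
```

```text
t: 6.8
eef_pos: [559.0, 17.9, 108.7]
tcp_rot: [-1.571, 0.003, -0.067]
ft_force: [-0.1, 0.4, -0.5]
opening: 0.166
t 6.8 pos [559.   17.9 108.7] rot [-1.5709  0.0025 -0.0667] q [-0.09  0.53  1.83 -0.    0.78 -0.02] F [-0.1  0.4 -0.5]
shift [0.5 4.7 0.1] turn [ 0.01 -0.1  -0.15]
```

```bash
python3 -m crank '[[0.5,2,0,0,0,-0.1],[0.5,4,0,0,0,-0.1],[0.5,5,0,0,0,-0.1],[0.5,6,0,0,0,-0.1]]' 0; python3 mv.py 559.5 18 104 -.065
```

```text
t: 7.2
eef_pos: [559.5, 17.9, 102.7]
tcp_rot: [-1.571, 0.001, -0.067]
ft_force: [-0.4, -1.4, -1.0]
opening: 0.167
t 7.2 pos [559.5  17.9 102.7] rot [-1.5709e+00  6.0000e-04 -6.6700e-02] q [-0.09  0.54  1.83 -0.    0.77 -0.02] F [-0.4 -1.4 -1. ]
shift [-0.  -1.3  0.1] turn [ 0.01 -0.1  -0.04]
```

```bash
python3 -m crank '[[0,0.8,0,0,0,0],[0,1.6,0,0,0,0],[0,1.6,0,0,0,0]]' 0; python3 -m crank '[[0,0.7,0,0,0,0],[0,1.4,0,0,0,0],[0,1.4,0,0,0,0]]' 0
```

```text
t: 7.5
eef_pos: [559.5, 17.9, 101.1]
tcp_rot: [-1.571, 0.001, -0.067]
ft_force: [0.3, 1.6, -0.6]
opening: 0.167
t: 7.8
eef_pos: [559.5, 17.9, 99.6]
tcp_rot: [-1.571, 0.001, -0.067]
ft_force: [-0.6, -0.2, -1.3]
opening: 0.169
```

```bash
python3 -m crank '[[0,0.6,0,0,0,0],[0,1,0,0,0,0],[0,1,0,0,0,0]]' 0; python3 -m crank '[[0,0.6,0,0,0,0],[0,1,0,0,0,0],[0,1,0,0,0,0]]' 0;python3 -m crank '[[0,0.5,0,0,0,0],[0,0.5,0,0,0,0]]' 0; python3 mv.py 559.5 18 95 -.065
```

```text
t: 8.1
eef_pos: [559.5, 17.9, 98.6]
tcp_rot: [-1.571, 0.001, -0.067]
ft_force: [-0.4, -0.5, -1.6]
opening: 0.166
t: 8.4
eef_pos: [559.4, 17.9, 97.5]
tcp_rot: [-1.571, 0.001, -0.067]
ft_force: [-0.6, 0.5, -1.0]
opening: 0.171
t: 8.6
eef_pos: [559.4, 17.9, 96.9]
tcp_rot: [-1.571, 0.001, -0.067]
ft_force: [0.2, 0.7, -1.4]
opening: 0.168
t 8.6 pos [559.4  17.9  96.9] rot [-1.5709e+00  1.1000e-03 -6.6700e-02] q [-0.09  0.55  1.84 -0.    0.76 -0.02] F [ 0.2  0.7 -1.4]
shift [0.1 1.9 0.1] turn [ 0.01 -0.1  -0.06]
```

```bash
for i in 1 2; do :; done; python3 -m crank '[[0,0.6,0,0,0,0],[0,1,0,0,0,0],[0,1,0,0,0,0]]' 0; python3 -m crank '[[0,0.6,0,0,0,0],[0,1,0,0,0,0],[0,1,0,0,0,0]]' 0; python3 mv.py 559.5 18 89.7 -.065
```

```text
t: 8.9
eef_pos: [559.4, 17.9, 95.9]
tcp_rot: [-1.571, 0.001, -0.067]
ft_force: [0.6, -0.4, -2.1]
opening: 0.168
t: 9.2
eef_pos: [559.4, 17.9, 94.8]
tcp_rot: [-1.571, 0.001, -0.067]
ft_force: [-0.5, -0.5, -1.4]
opening: 0.168
t 9.2 pos [559.4  17.9  94.8] rot [-1.5709e+00  1.2000e-03 -6.6700e-02] q [-0.09  0.55  1.84 -0.    0.75 -0.02] F [-0.5 -0.5 -1.4]
shift [0.1 5.1 0.1] turn [ 0.01 -0.1  -0.07]
```

```bash
python3 -m crank '[[0,0.8,0,0,0,0],[0,1.5,0,0,0,0],[0,1.5,0,0,0,0]]' 0; python3 -m crank '[[0,0.8,0,0,0,0],[0,1.5,0,0,0,0],[0,1.5,0,0,0,0]]' 0;python3 -m crank '[[0,0.5,0,0,0,0],[0,0.8,0,0,0,0],[0,0.8,0,0,0,0]]' 0
```

```text
t: 9.5
eef_pos: [559.3, 17.9, 93.2]
tcp_rot: [-1.571, 0.001, -0.067]
ft_force: [-0.0, -0.8, -2.0]
opening: 0.169
t: 9.8
eef_pos: [559.3, 17.9, 91.6]
tcp_rot: [-1.571, 0.001, -0.067]
ft_force: [-0.4, 0.7, -1.6]
opening: 0.166
t: 10.1
eef_pos: [559.3, 17.9, 90.7]
tcp_rot: [-1.571, 0.001, -0.067]
ft_force: [0.1, 0.3, -1.6]
opening: 0.168
```

```bash
python3 -m crank '[[0,0.4,0,0,0,0],[0,0.5,0,0,0,0],[0,0.5,0,0,0,0]]' 0; python3 -m crank '[[0,0.4,0,0,0,0],[0,0.5,0,0,0,0],[0,0.5,0,0,0,0]]' 0;python3 -m crank '[[0,0.4,0,0,0,0],[0,0.4,0,0,0,0],[0,0.4,0,0,0,0]]' 0
```

```text
t: 10.4
eef_pos: [559.3, 17.9, 90.2]
tcp_rot: [-1.571, 0.002, -0.067]
ft_force: [0.3, -0.4, -1.3]
opening: 0.163
t: 10.7
eef_pos: [559.3, 17.9, 89.7]
tcp_rot: [-1.571, 0.001, -0.067]
ft_force: [0.1, -0.1, -1.1]
opening: 0.17
t: 11.0
eef_pos: [559.3, 17.9, 89.4]
tcp_rot: [-1.571, 0.001, -0.067]
ft_force: [0.1, -0.3, 0.8]
opening: 0.167
```

Force is starting to show at the expected floor height (89.7). A gentle press will confirm it.

```bash
python3 -m crank '[[0,0.3,0,0,0,0],[0,0.3,0,0,0,0]]' 0; python3 -m crank '[[0,0.3,0,0,0,0],[0,0.3,0,0,0,0]]' 0;python3 mv.py 559.3 17.9 89.4 -.065
```

```text
t: 11.2
eef_pos: [559.4, 17.9, 89.3]
tcp_rot: [-1.571, 0.001, -0.067]
ft_force: [-0.7, -0.0, 3.1]
opening: 0.169
t: 11.4
eef_pos: [559.4, 17.9, 89.2]
tcp_rot: [-1.571, 0.001, -0.067]
ft_force: [-0.7, 0.4, 5.0]
opening: 0.167
t 11.4 pos [559.4  17.9  89.2] rot [-1.5709e+00  9.0000e-04 -6.6700e-02] q [-0.09  0.56  1.84 -0.    0.74 -0.02] F [-0.7  0.4  5. ]
shift [-0.1 -0.2  0. ] turn [ 0.01 -0.1  -0.05]
```

Seated: the tip is 14.5 mm below the mouth, with 6 N of floor reaction and almost no side force. Now turning clockwise (+ry) in small steps.

```bash
python3 -m crank '[[0,0,0,0,2,0],[0,0,0,0,4,0],[0,0,0,0,6,0],[0,0,0,0,8,0]]' 0
python3 - <<'E'
from h import *
s=env.state();print(s["moment"].round(3),s["ft_force"].round(1))
E
```

```text
t: 11.8
eef_pos: [559.3, 17.9, 89.2]
tcp_rot: [-1.571, 0.001, -0.208]
ft_force: [-2.7, 0.5, 4.0]
opening: 0.163
[0.015 0.509 0.072] [-2.7  0.5  4. ]
```

```bash
python3 -m crank '[[0,0,0,0,2.5,0],[0,0,0,0,5,0],[0,0,0,0,7.5,0],[0,0,0,0,10,0]]' 0
python3 - <<'E'
from h import *
s=env.state();print(s["moment"].round(3),s["ft_force"].round(1))
E
python3 mv.py 559.4 17.9 89.2 -.38
```

```text
t: 12.2
eef_pos: [559.1, 18.0, 89.2]
tcp_rot: [-1.571, 0.001, -0.384]
ft_force: [-0.9, 0.3, 4.3]
opening: 0.168
[-0.05   0.412  0.067] [-0.9  0.3  4.3]
t 12.2 pos [559.1  18.   89.2] rot [-1.5714e+00  1.5000e-03 -3.8370e-01] q [-0.09  0.56  1.84 -0.    0.74  0.3 ] F [-0.9  0.3  4.3]
shift [0.3 0.  0.1] turn [ 0.04 -0.21 -0.08]
```

```bash
python3 -m crank '[[0,0,0,0,2.5,0],[0,0,0,0,5,0],[0,0,0,0,7.5,0],[0,0,0,0,10,0]]' 0
python3 - <<'E'
from h import *
s=env.state();print(s["moment"].round(3),s["ft_force"].round(1))
im,d=vision.read_camera("wrist"); cv2.imwrite("pics/w5.png",im)
E
python3 -m crank '[[0,0,0,0,2.5,0],[0,0,0,0,5,0]]' 0
python3 - <<'E'
from h import *
s=env.state();print(s["moment"].round(3),s["ft_force"].round(1))
E
```

```text
t: 12.6
eef_pos: [559.0, 18.0, 89.2]
tcp_rot: [-1.572, 0.002, -0.56]
ft_force: [-1.1, 0.9, 2.4]
opening: 0.165
[-0.113  0.413  0.137] [-1.1  0.9  2.4]
t: 12.85
eef_pos: [558.9, 18.0, 89.2]
tcp_rot: [-1.572, 0.002, -0.65]
ft_force: [-1.2, -0.5, 3.4]
opening: 0.167
[-0.055  0.423  0.154] [-1.2 -0.5  3.4]
```

View pics/w5.png

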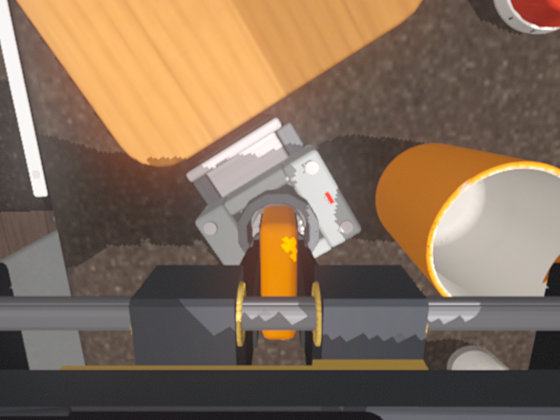

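```bash
cat > m.py <<'E'
from h import *
M=[env.state() for _ in range(3)]
s=M[-1];print("M",s["moment"].round(3),"yaw",s["tcp_rot"].round(3),"tau6",s["tau"][5].round(3))
E
for i in 1; do python3 -m crank '[[0,0,0,0,2,0],[0,0,0,0,4,0]]' 0; done; python3 m.py; python3 -m crank '[[0,0,0,0,2,0],[0,0,0,0,4,0]]' 0;python3 m.py
```

```text
t: 13.05
eef_pos: [558.8, 18.0, 89.2]
tcp_rot: [-1.572, 0.002, -0.72]
ft_force: [-1.1, 1.2, 3.1]
opening: 0.169
M [-0.025  0.39   0.127] yaw [-1.572  0.002 -0.72 ] tau6 -0.429
t: 13.25
eef_pos: [558.8, 18.1, 89.3]
tcp_rot: [-1.572, 0.001, -0.79]
ft_force: [-2.0, 0.0, 3.2]
opening: 0.166
M [-0.05   0.403  0.114] yaw [-1.572e+00  1.000e-03 -7.900e-01] tau6 -0.445
```

```bash
python3 -m crank '[[0,0,0,0,2,0],[0,0,0,0,3,0]]' 0;python3 m.py; python3 mv.py 559.4 17.9 89.2 -.8
```

```text
t: 13.45
eef_pos: [558.8, 18.1, 89.2]
tcp_rot: [-1.573, 0.001, -0.843]
ft_force: [-1.3, -0.2, 4.2]
opening: 0.168
M [-0.03   0.352  0.117] yaw [-1.573e+00  1.000e-03 -8.430e-01] tau6 0.093
t 13.45 pos [558.8  18.1  89.2] rot [-1.5727e+00  1.4000e-03 -8.4300e-01] q [-0.09  0.56  1.84 -0.    0.74  0.76] F [-1.3 -0.2  4.2]
shift [0.6 0.  0.3] turn [ 0.1  -2.47 -0.08]
```

```bash
python3 -m crank '[[0,0,0,0,2,0],[0,0,0,0,3,0]]' 0;python3 m.py;python3 -m crank '[[0,0,0,0,1,0],[0,0,0,0,2,0]]' 0;python3 m.py
```

```text
t: 13.65
eef_pos: [558.7, 18.1, 89.2]
tcp_rot: [-1.573, 0.001, -0.896]
ft_force: [-0.6, 1.3, 2.6]
opening: 0.167
M [-0.009  0.361  0.086] yaw [-1.573e+00  1.000e-03 -8.960e-01] tau6 0.065
t: 13.85
eef_pos: [558.7, 18.1, 89.2]
tcp_rot: [-1.573, 0.001, -0.931]
ft_force: [-0.9, 0.3, 2.9]
opening: 0.168
M [0.006 0.419 0.257] yaw [-1.573e+00  1.000e-03 -9.310e-01] tau6 -0.076
```

```bash
python3 -m crank '[[0,0,0,0,1,0],[0,0,0,0,2,0]]' 0;python3 m.py;python3 -m crank '[[0,0,0,0,1,0],[0,0,0,0,1,0]]' 0;python3 m.py
```

```text
t: 14.05
eef_pos: [558.7, 18.2, 89.3]
tcp_rot: [-1.573, 0.001, -0.967]
ft_force: [-1.6, 2.1, 3.8]
opening: 0.167
M [0.049 0.424 0.389] yaw [-1.573e+00  1.000e-03 -9.670e-01] tau6 0.09
t: 14.25
eef_pos: [558.7, 18.2, 89.2]
tcp_rot: [-1.573, 0.001, -0.985]
ft_force: [-2.1, 0.0, 3.8]
opening: 0.166
M [0.003 0.391 0.451] yaw [-1.573e+00  1.000e-03 -9.850e-01] tau6 0.712
```

```bash
python3 -m crank '[[0,0,0,0,1,0],[0,0,0,0,2,0],[0,0,0,0,2,0]]' 0;python3 m.py
python3 - <<'E'
from h import *
im,d=vision.read_camera("wrist"); cv2.imwrite("pics/w6.png",im)
E
```

```text
t: 14.55
eef_pos: [558.6, 18.1, 89.2]
tcp_rot: [-1.573, 0.001, -1.02]
ft_force: [-1.2, 0.1, 2.8]
opening: 0.171
M [-0.011  0.419  0.589] yaw [-1.573e+00  1.000e-03 -1.020e+00] tau6 0.859
```

View pics/w6.png

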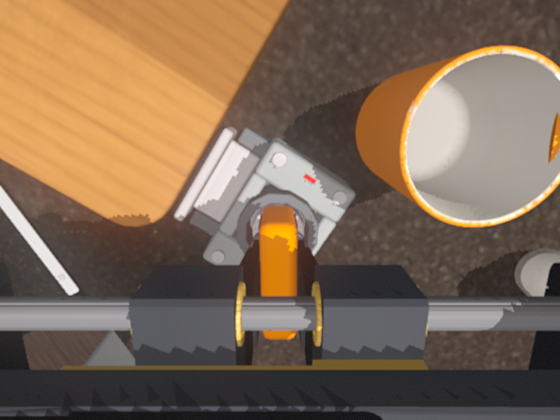

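The moment has climbed from 0.12 to 0.59 N·m, so the screw is on its stop. I'll unwind to the middle of the play and draw the key out.

```bash
python3 -m crank '[[0,0,0,0,-2,0],[0,0,0,0,-4,0],[0,0,0,0,-6.5,0],[0,0,0,0,-6.5,0]]' 0;python3 m.py; python3 mv.py 558.7 18 89.2 -.9
```

```text
t: 15.0
eef_pos: [558.7, 18.2, 89.2]
tcp_rot: [-1.573, 0.001, -0.906]
ft_force: [-0.6, 0.6, 3.1]
opening: 0.162
M [0.059 0.433 0.138] yaw [-1.573e+00  1.000e-03 -9.060e-01] tau6 -0.511
t 15.0 pos [558.7  18.2  89.2] rot [-1.5729e+00  1.3000e-03 -9.0610e-01] q [-0.09  0.56  1.84 -0.    0.74  0.82] F [-0.6  0.6  3.1]
shift [ 0.1  0.  -0.1] turn [ 0.12 -0.35 -0.08]
```

```bash
python3 -m crank '[[0,0,0,0,-1.5,0],[0,0,0,0,-2,0]]' 0;python3 m.py; python3 -m crank '[[0,-1,0,0,0,0],[0,-3,0,0,0,0],[0,-6,0,0,0,0],[0,-9,0,0,0,0],[0,-12,0,0,0,0]]' 0; python3 m.py
```

```text
t: 15.2
eef_pos: [558.7, 18.1, 89.2]
tcp_rot: [-1.573, 0.001, -0.871]
ft_force: [-1.0, -0.1, 3.9]
opening: 0.166
M [-0.038  0.408  0.08 ] yaw [-1.573e+00  1.000e-03 -8.710e-01] tau6 -0.001
t: 15.7
eef_pos: [558.8, 18.1, 101.6]
tcp_rot: [-1.573, 0.001, -0.871]
ft_force: [0.1, -0.7, -1.2]
opening: 0.169
M [-0.095  0.146  0.046] yaw [-1.573e+00  1.000e-03 -8.710e-01] tau6 0.002
```

```bash
python3 -m crank '[[0,-12,0,0,0,0],[0,-28,0,0,0,0],[0,-45,0,0,0,0],[0,-45,0,0,0,0]]' 0; python3 mv.py 495.1 -225 147 -.167;  python3 - <<'E'
from h import *
c=vision.calibration("wrist"); im,d=vision.read_camera("wrist"); cv2.imwrite("pics/w7.png",im)
E
```

```text
t: 16.1
eef_pos: [560.1, 18.0, 149.4]
tcp_rot: [-1.569, -0.002, -0.871]
ft_force: [0.1, -0.2, -2.2]
opening: 0.164
t 16.1 pos [560.1  18.  149.4] rot [-1.5694 -0.002  -0.8709] q [-0.09  0.48  1.79 -0.    0.87  0.79] F [ 0.1 -0.2 -2.2]
shift [ 144.     2.4 -206.2] turn [-4.000e-02 -4.033e+01  1.400e-01]
```

View pics/w7.png

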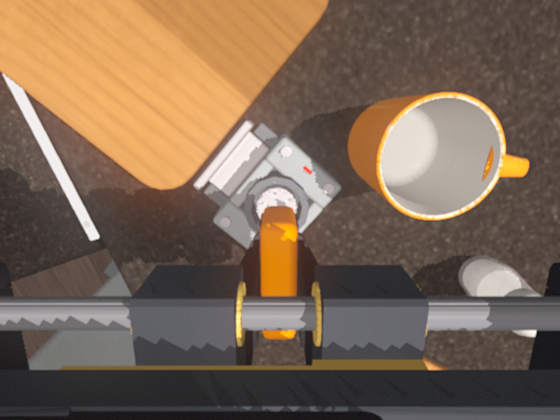

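The key is out of the socket and still sits the same in the grip. Back to the stand.

```bash
python3 -m crank '[[28,0.5,-40,0,-8,0],[56,1,-80,0,-16,0],[84,1.5,-120,0,-24,0],[112,2,-160,0,-32,0.1],[144,2.4,-206,0,-40.3,0.1]]' 0; python3 -m crank '[[0,0,0,0,0,0]]' 0;  python3 mv.py 495.1 -225 147 -.167
```

```text
t: 16.65
eef_pos: [499.7, -205.2, 145.3]
tcp_rot: [-1.57, 0.002, -0.189]
ft_force: [0.9, 0.5, -1.6]
opening: 0.17
t: 16.75
eef_pos: [498.4, -209.3, 144.6]
tcp_rot: [-1.571, 0.002, -0.187]
ft_force: [0.5, 1.1, -1.1]
opening: 0.166
t 16.75 pos [ 498.4 -209.3  144.6] rot [-1.5709  0.0018 -0.1867] q [-0.52  0.46  1.84 -0.    0.84 -0.33] F [ 0.5  1.1 -1.1]
shift [ -0.4  -2.4 -16. ] turn [ 0.   -1.13 -0.1 ]
```

```bash
python3 -m crank '[[-0.4,-2,-16,0,-1.1,-0.1],[-0.4,-2,-16,0,-1.1,-0.1],[-0.4,-2,-16,0,-1.1,-0.1]]' 0;  python3 mv.py 495.1 -225 90 -.167;  python3 - <<'E'
from h import *
c=vision.calibration("wrist"); im,d=vision.read_camera("wrist"); np.savez("w8.npz",im=im,d=d,**{k:np.array(v) for k,v in c.items()})
cv2.imwrite("pics/w8.png",cv2.resize(im[130:250,210:340],None,fx=5,fy=5,interpolation=cv2.INTER_CUBIC))
E
```

```text
t: 17.05
eef_pos: [494.9, -224.5, 146.2]
tcp_rot: [-1.57, 0.001, -0.169]
ft_force: [0.4, 0.7, -1.5]
opening: 0.171
t 17.05 pos [ 494.9 -224.5  146.2] rot [-1.5704e+00  8.0000e-04 -1.6920e-01] q [-0.55  0.46  1.84  0.    0.85 -0.38] F [ 0.4  0.7 -1.5]
shift [ 0.3 56.2 -0.5] turn [-0.02 -0.12 -0.04]
```

View pics/w8.png

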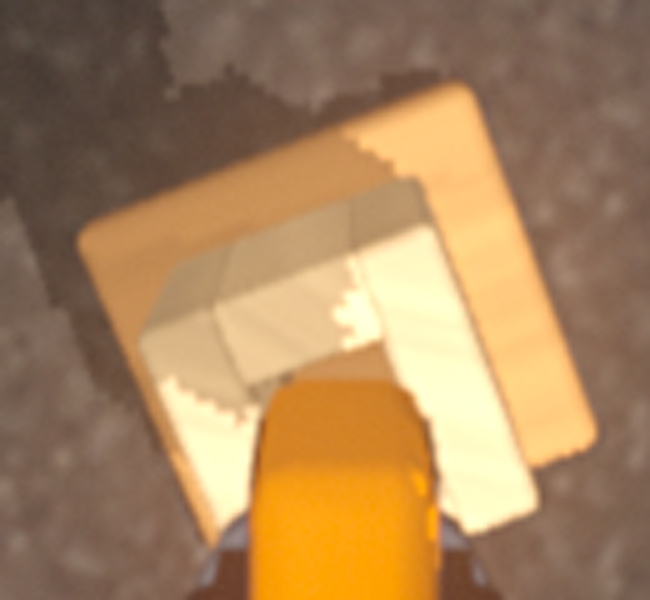

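Run:
```python
from h import *
D=np.load("w8.npz"); c={k:D[k] for k in("vertical_fov","cx","cy","dist","pose")}
P=np.array([onz(c,[(210+a/5,130+b/5)],63)[0][:2] for a,b in((142,340),(430,228),(537,510))])
print(P.round(1),"sides",np.linalg.norm(P[0]-P[1]),np.linalg.norm(P[1]-P[2]),"centre",(P[0]+P[2])/2)
```

```text
[[ 468.9 -208.2]
 [ 512.4 -199. ]
 [ 521.4 -243.3]] sides 44.4053585878059 45.20633002606064 centre [ 495.15283786 -225.77739649]
```

The stand centre comes out at (495.2,-225.8), in line with where the key was picked up. Going down, checking forces.

```bash
python3 -m crank '[[0.3,10,-0.8,0,0,0],[0.3,20,-0.8,0,0,0],[0.3,25,-0.8,0,0,0],[0.3,28,-0.8,0,0,0]]' 0; python3 -m crank '[[0,4,0,0,0,0],[0,8,0,0,0,0],[0,11,0,0,0,0]]' 0; python3 mv.py 495.1 -225.2 80 -.167
```

```text
t: 17.5
eef_pos: [495.0, -224.5, 117.3]
tcp_rot: [-1.57, 0.002, -0.168]
ft_force: [0.6, 0.0, -0.9]
opening: 0.166
t: 17.8
eef_pos: [495.0, -224.5, 105.9]
tcp_rot: [-1.57, 0.002, -0.168]
ft_force: [-0.2, -0.1, -0.9]
opening: 0.163
t 17.8 pos [ 495.  -224.5  105.9] rot [-1.5698  0.0021 -0.168 ] q [-0.55  0.52  1.87  0.    0.76 -0.38] F [-0.2 -0.1 -0.9]
shift [ 0.3 25.9 -0.7] turn [-0.06 -0.06 -0.12]
```

```bash
python3 -m crank '[[0.3,6,-0.7,0,0,0],[0.3,12,-0.7,0,0,0],[0.3,18,-0.7,0,0,0],[0.3,24,-0.7,0,0,0],[0.3,26,-0.7,0,0,0]]' 0; python3 -m crank '[[0,1,0,0,0,0],[0,2,0,0,0,0],[0,3,0,0,0,0]]' 0; python3 mv.py 495.1 -225.2 74.7 -.167
```

```text
t: 18.3
eef_pos: [494.9, -225.1, 79.1]
tcp_rot: [-1.57, 0.003, -0.168]
ft_force: [-0.6, -0.2, -1.1]
opening: 0.167
t: 18.6
eef_pos: [494.9, -225.1, 76.2]
tcp_rot: [-1.57, 0.003, -0.168]
ft_force: [0.3, -0.1, -1.6]
opening: 0.167
t 18.6 pos [ 494.9 -225.1   76.2] rot [-1.5696  0.0027 -0.1679] q [-0.55  0.56  1.89  0.    0.69 -0.38] F [ 0.3 -0.1 -1.6]
shift [ 0.2  1.5 -0.1] turn [-0.07 -0.05 -0.16]
```

```bash
python3 -m crank '[[0,0.5,0,0,0,0],[0,1.2,0,0,0,0],[0,1.2,0,0,0,0]]' 0; python3 -m crank '[[0,0.4,0,0,0,0],[0,0.5,0,0,0,0]]' 0;python3 -m crank '[[0,0.4,0,0,0,0],[0,0.4,0,0,0,0]]' 0
```

```text
t: 18.9
eef_pos: [495.0, -225.1, 75.0]
tcp_rot: [-1.57, 0.003, -0.168]
ft_force: [-0.3, -0.3, -1.2]
opening: 0.166
t: 19.1
eef_pos: [495.0, -225.1, 74.7]
tcp_rot: [-1.57, 0.002, -0.168]
ft_force: [-1.4, -0.0, 3.6]
opening: 0.167
t: 19.3
eef_pos: [495.0, -225.1, 74.7]
tcp_rot: [-1.57, 0.002, -0.168]
ft_force: [-1.4, 1.1, 4.5]
opening: 0.167
```

The collar is on the post at the same TCP height as at pickup (74.7). Releasing fully: the fingers need about 1.1 s for the full stroke.

```bash
Z='[[0,0,0,0,0,0],[0,0,0,0,0,0],[0,0,0,0,0,0],[0,0,0,0,0,0],[0,0,0,0,0,0]]'; python3 -m crank '[[0,0,0,0,0,0],[0,0,0,0,0,0],[0,0,0,0,0,0],[0,0,0,0,0,0],[0,0,0,0,0,0]]' 0.6;  python3 -m crank '[[0,0,0,0,0,0],[0,0,0,0,0,0],[0,0,0,0,0,0]]' 0.6; python3 -m crank '[[0,-10,0,0,0,0],[0,-30,0,0,0,0],[0,-60,0,0,0,0],[0,-90,0,0,0,0],[0,-120,0,0,0,0]]'; python3 -m crank '[[0,0,0,0,0,0]]'
python3 - <<'E'
from h import *
c=vision.calibration("wrist"); im,d=vision.read_camera("wrist"); np.savez("w9.npz",im=im,d=d,**{k:np.array(v) for k,v in c.items()})
cv2.imwrite("pics/w9.png",im)
im,d=vision.read_camera("side"); cv2.imwrite("pics/s9.png",im[180:390,200:480].repeat(2,0).repeat(2,1))
E
python3 key.py w9.npz 103;python3 mv.py 557 10 140 0
```

```text
t: 19.8
eef_pos: [495.0, -225.1, 74.7]
tcp_rot: [-1.57, 0.002, -0.168]
ft_force: [0.6, 0.5, -0.2]
opening: 0.531
t: 20.1
eef_pos: [495.0, -225.1, 74.7]
tcp_rot: [-1.57, 0.002, -0.168]
ft_force: [-0.5, -0.2, 0.2]
opening: 0.599
t: 20.6
eef_pos: [495.1, -225.2, 196.6]
tcp_rot: [-1.57, 0.002, -0.168]
ft_force: [0.1, -0.1, -0.1]
opening: 0.599
t: 20.7
eef_pos: [496.3, -225.8, 200.8]
tcp_rot: [-1.572, -0.004, -0.168]
ft_force: [0.7, -1.0, 0.1]
opening: 0.599
t 20.8 pos [ 495.1 -225.2  197.5] rot [-1.5706e+00  3.0000e-04 -1.6790e-01] q [-0.55  0.4   1.78  0.    0.97 -0.38] F [-0.5  0.4 -0.7]
shift [ 21.7  57.6 242.2] turn [-0.01 -9.62 -0.01]
```

View pics/w9.png

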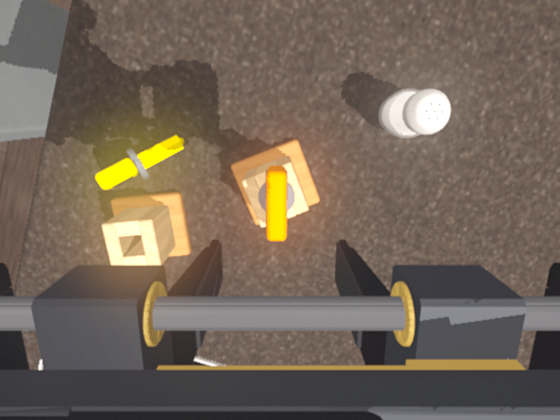

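View pics/s9.png

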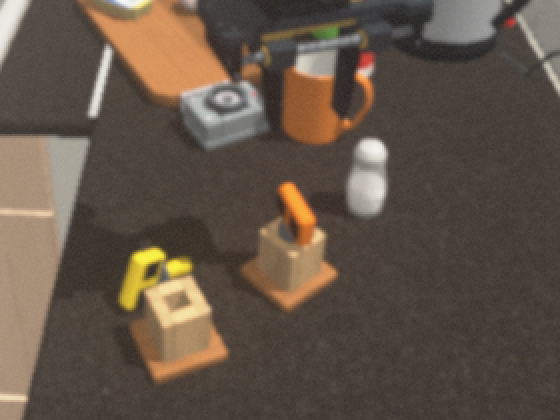

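The key stands upright in its stand, with the handle at (277,204) and the collar on the post. There's plenty of time left, so I'll look at the screw as well.

```bash
python3 -m crank '[[4.4,0,48,0,-2,0],[9,10,96,0,-4,0],[13,25,145,0,-6,0],[18,40,194,0,-8,0],[21.7,57,242,0,-9.6,0]]';python3 -m crank '[[0,0,0,0,0,0]]'; python3 mv.py 557 10 140 0
python3 - <<'E'
from h import *
D=np.load("w9.npz"); c={k:D[k] for k in("vertical_fov","cx","cy","dist","pose")}
print("handle",cloud(c,[(277,180),(277,204),(277,225)],D["d"]).round(1))
c=vision.calibration("wrist"); im,d=vision.read_camera("wrist"); np.savez("w10.npz",im=im,d=d,**{k:np.array(v) for k,v in c.items()})
cv2.imwrite("pics/w10.png",im)
q=onz  # project boss
P=np.array(c["pose"]);X=P[:3,:3].T@(np.array([560,20,52])-P[:3,3]);u=K(c)@X;u=(u/u[2])[:2].astype(int);print(u)
a=im[u[1]-42:u[1]+43,u[0]-47:u[0]+48];cv2.imwrite("pics/w10z.png",cv2.resize(a,None,fx=7,fy=7,interpolation=cv2.INTER_CUBIC))
E
```

```text
t: 21.3
eef_pos: [555.8, 8.1, 140.4]
tcp_rot: [-1.57, 0.002, 0.001]
ft_force: [0.7, -0.4, 0.2]
opening: 0.601
t: 21.4
eef_pos: [555.0, 12.6, 137.3]
tcp_rot: [-1.569, 0.006, 0.006]
ft_force: [0.6, -1.1, -0.3]
opening: 0.6
t 21.4 pos [555.   12.6 137.3] rot [-1.5694  0.0062  0.0061] q [-0.1   0.49  1.81  0.    0.85 -0.1 ] F [ 0.6 -1.1 -0.3]
shift [ 2.  -2.7 -2.6] turn [-0.08  0.35 -0.36]
handle [[ 499.8 -204.   104.5]
 [ 496.7 -221.9  105.9]
 [ 493.9 -238.6  105. ]]
[285 203]
```

View pics/w10z.png

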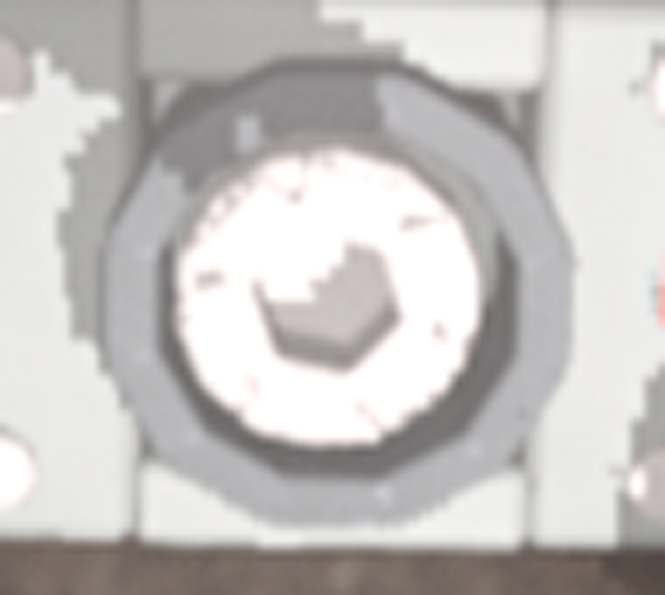

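View pics/w10.png

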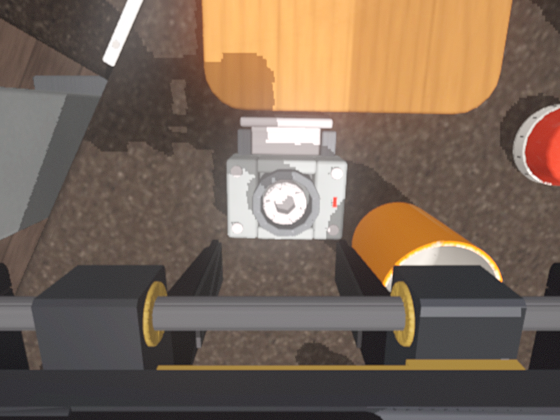

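The hex has turned about 46° clockwise (0.8 rad) from its first picture, which fits a start near 0.05 and the stop at 0.85. The gripper is touching nothing, so I'm handing in.

```bash
python3 -m crank '[[0,0,0,0,0,0],[0,0,0,0,0,0]]'; python3 -c "
from cell import job; print(job.job_done())"
```

```text
t: 21.65
eef_pos: [554.5, 10.0, 137.6]
tcp_rot: [-1.57, 0.007, 0.004]
ft_force: [0.0, -0.3, -0.0]
opening: 0.6
the job is handed in; nothing more can be done
None
```

I put the hex key fully home in the clamp's socket, turned the screw clockwise to its stop, and put the key back in its own stand. I handed the job in at about 21.7 s of the 72 s.

- **Seating:** The key went down to the socket floor, about 14 mm below the mouth. The most the wrist force read on the way in was about 6 N. The wrist camera showed where the socket was and how it was turned, so no feeling round for it was needed.
- **Tightening:** I turned the tool about 55° clockwise. The moment held near 0.12 N·m, then climbed to 0.59 N·m against the stop. In the pictures before and after, the hex had turned about 46° (0.8 rad), which fits a start near 0.05 and the stop at 0.85. That angle is read by eye from zoomed pictures, so it is good only to a few degrees.
- **Key back in its stand:** The collar met the post at the same tool height as at pickup (74.7 mm). The last side and wrist pictures show the key upright in the right stand. Handle depth read 104.5 to 106 mm against an expected 103 mm, and 103 to 104 mm before pickup. I put that down to the camera calibration. My colour-mask check of the handle returned nothing in the last wrist picture, so I used that depth instead.
- **Everything else:** The mug, salt, yellow key and second stand look undisturbed in the last pictures. The gripper ended open and clear above the clamp, with about 0 N at the wrist.

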